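Pop open the amber stylus case

ROBOT

A 6-joint arm with a two-finger parallel gripper is mounted at the origin on the work surface. World frame = base frame: x ahead of the robot, y to its left, z up, the work surface at z = 0. Lengths are in mm, angles in rad, forces in N, time in s.
With the tool pointing down it reaches from about 300 to 775 mm from the base axis. Payload 14.6 kg.
Tool frame: the origin (TCP) lies between the finger pads; the fingertips stand 8 mm ahead of it and the grasp point (between the pads) lies 11 mm behind it; y points along the fingers, x is the direction in which the jaws open and shut, and the axes are right-handed (so a half turn about y gives the same grasp; the last joint's range is limited). The gripper opens to 94 mm and grips with 3 to 60 N. Pads are 16 mm wide; open, the fingers measure 119 mm over their backs; the gripper's body (75 mm by 177 mm) begins 78 mm behind the grasp point.
Start: joints at [1.155, 0.3, 1.521, -0, 1.321, -0.067], TCP at [187.971, 516.872, 213.446] pointing down, gripper open.
Joint ranges: [-3.03, 3.03], [-0.79, 2.21], [0.23, 2.52], [-1.04, 4.18], [0, 3.07], [-2.55, 2.55]. Speed limits (rad/s): [2.22, 2.22, 2.57, 3.14, 3.14, 3.14].

INTERFACE

Orientations are given as [roll, pitch, yaw] about the fixed x, y, z axes, in that order (R = Rz(yaw) Ry(pitch) Rx(roll)).
In Python, from cell import read_state, imaging, order gives the robot as it stands. The module is installed in compiled form; this text tells all that it offers.
- The arm moves only by the shell command python3 -m handwheel 'ROWS' [FORCE]. ROWS is JSON, a list that holds one entry, the list of rows, each a list of 7 numbers: the shift along the tool's x, y, z in mm, then the turn, a rotation vector about the tool's x, y, z in degrees, then the opening, from -1 (shut) to 1 (fully open), so that 0 is half open. A call has 1 to 5 rows; each row is the pose to reach, as a shift and turn from the pose measured when the call began, along the tool's axes at that moment; what a row does not reach only later rows make up. A row lasts 1/12 s, in which the tool goes at most 41.7 mm and 7.16 degrees, less where a joint would pass 70% of its speed; a pose out of reach is approached as far as the arm can. A call with a gripper value outside its range is refused whole. The fingers move at their own pace and stop on an object; FORCE is the grip in N (left out, the last holds). Time passes only in rows, so rows that repeat a pose let the fingers close. It gives the time, the measured TCP pose, the force and the opening at its end, in the units of the state.
- read_state(): the state, without advancing time (a new reading comes with each control period).
- imaging.camera(name): name is "scene" or "top"; returns (picture, depth): 400x640x3 uint8, red, green, blue; 400x640 float32, mm along the optical axis (not along the pixel's ray), 0 where there is no reading.
- imaging.get_calibration(name): a dict with "mtx" (3x3 intrinsics, pixels), "dist" ([k1, k2, p1, p2, k3] as OpenCV has them; the pictures are not rectified), "world_from_camera" (4x4, takes a point from camera to world coordinates). Camera axes: x right, y down, z forward; pixel columns grow to the right and rows downward; lengths in mm; the calibration is good to about 2 mm. A picture is of the moment at which its call begins. get_calibration takes no time and is no camera call.
- order.sign_off(): hands the job in, once; it reports no verdict.
The state is a dict: "clock": time; "joints": joint angles; "qd": joint speeds; "effort": joint torques, N m; "eef_pos": TCP position; "eef_rot": TCP orientation; "wrist_force": force on the tool from outside, world axes, zero at the start; "moment": the same for the moment, N m; "finger_gap": finger opening in mm.
Only numpy, scipy, OpenCV 4.12 (cv2) and the standard library are available. Lean on these libraries where they do the work, as an engineer would, in place of code of your own. Each camera call takes 0.05 s, during which the arm holds its last target.

TASK

The record cutter needs a fresh cutting stylus: press down the white latch pad of the stylus case with the amber-orange lid and let its sprung lid swing up fully open by itself, without touching the lid. Leave the green-lidded case shut and do not press the red button of the control box.

Things in the scene. Friction and masses are not known exactly. Their poses are not given: they have to be found in the camera images.
- amber_pad (a point): Centre of the top of the amber case's white latch pad, 30 (x) by 38 mm (y), 58 mm above the table, 8 mm proud of the black deck around it. Presses straight down: 1.5 N at first, 4.5 N at its full 6 mm travel; the catch frees the lid 3 to 4 mm down; springs back when let go. z up, x towards the lid. Case 160 (x) by 110 mm, 50 high: pad centre 30 mm from its front, 45 mm from the lid's free edge.
- amber_lid: Amber-orange see-through lid, 80 (x) by 110 mm (y), 6 thick, underside 50 mm above the table when shut. Origin: middle of its hinge line, at the far edge, 125 mm from the pad centre along the pad's +x; y is the hinge, z up when shut, x away from the pad. Freed, a damped spring turns it about +y in about 1 s to a stop at 1.4 rad, its free edge rising to 130 mm, away from the pad.
- green_lid: Lid of a second, otherwise identical stylus case, with a green frame and window; same axes. Its own white latch pad is 125 mm from this origin in the lid's -x. Must stay shut.
- box_button (a joint): Small red round push button, 22 mm across, on the wood-topped black control box (120 by 130 mm, 50 mm high, with a white meter and a black knob). 0 is up, 0.006 m is fully pressed. Not to be pressed.
There are look-alikes about, which are no part of the job. What is shaped like the part that bears box_button but purple is not meant.

How it is judged (in metres and radians):
At the end, for the whole second after the job is handed in: The amber lid stands open by more than 1.2 rad (its stop is at 1.4) and is at rest, the green lid is shut (under 0.1 rad) and the red button is up (under 3 mm) (angle between amber_lid's own z axis and vertical above 1.2 rad and angular speed of amber_lid below 0.2 rad/s and angle between green_lid's own z axis and vertical below 0.1 rad and value of joint box_button below 0.003 m); the robot touches nothing.
It fails at once if the robot pushes, pries or blocks the amber lid (over 2 N) (contact force between any of the fingers, the arm and amber_lid above 2 N).
It fails at once if the green case is opened (angle between green_lid's own z axis and vertical above 0.1 rad).
It fails at once if the red button of the control box is pressed (value of joint box_button above 0.003 m).
It also fails if it takes over 26 s, if anything falls off the work surface, if the arm or the gripper's body presses on something with over 40 N, if the wrist force passes 120 N, or if a joint passes its speed limit or range.

## Working session

There is one attempt and no reset: what is moved stays moved. The work goes in short steps, Python scripts to look and compute and a shell command to move; the robot and the scene stay as the last step left them, time stands still between calls to the robot, and variables do not carry over. Pictures are saved under pics/ and viewed, and the job is handed in when it is done.

```bash
mkdir -p pics
python3 - <<'E'
from cell import read_state, imaging
import cv2,numpy as np
print(read_state())
for n in("scene","top"):
    p,d=imaging.camera(n); cv2.imwrite(f"pics/{n}1.png",p[:,:,::-1]); np.savez(f"{n}1.npz",p=p,d=d)
    c=imaging.get_calibration(n); print(n,c)
E
```

```text
{'clock': 0.0, 'joints': array([ 1.15540348e+00,  3.00510351e-01,  1.52156684e+00, -1.52168120e-05,
        1.32067246e+00, -6.66186921e-02]), 'qd': array([ 0.00085066, -0.00109978,  0.00200424, -0.00051183,  0.00220361,
        0.0005705 ]), 'effort': array([-2.99466432e-03, -5.31803441e+01, -3.52725613e+01,  7.07658869e-02,
        2.45872897e-02, -1.16443448e-04]), 'eef_pos': array([187.87874177, 516.65857708, 212.87080911]), 'eef_rot': array([-1.57073401e+00,  1.15541985e-03,  1.22202598e+00]), 'wrist_force': array([ 0.22827129,  0.56499083, -0.30583141]), 'moment': array([-0.03269905,  0.01719873, -0.01311723]), 'finger_gap': 93.88251382862875}
scene {'mtx': array([[478.78669149,   0.        , 326.04792417],
       [  0.        , 478.78669149, 194.55116624],
       [  0.        ,   0.        ,   1.        ]]), 'dist': array([-0.11019987,  0.        ,  0.        ,  0.        ,  0.        ]), 'world_from_camera': array([[ 4.91364501e-01,  6.78685484e-01, -5.45845163e-01,
         1.27796359e+03],
       [ 8.70918250e-01, -3.77195975e-01,  3.14999363e-01,
        -3.22894754e+02],
       [ 7.89489643e-03, -6.30166019e-01, -7.76420285e-01,
         1.05940527e+03],
       [ 0.00000000e+00,  0.00000000e+00,  0.00000000e+00,
         1.00000000e+00]])}
top {'mtx': array([[444.84161622,   0.        , 316.28874531],
       [  0.        , 444.84161622, 204.23861588],
       [  0.        ,   0.        ,   1.        ]]), 'dist': array([-0.09474461,  0.        ,  0.        ,  0.        ,  0.        ]), 'world_from_camera': array([[-1.14387338e-02, -9.97418708e-01,  7.08877676e-02,
         4.97878464e+02],
       [-9.99892726e-01,  1.20580682e-02,  8.31506099e-03,
         5.39596610e+01],
       [-9.14836693e-03, -7.07850493e-02, -9.97449640e-01,
         1.33551256e+03],
       [ 0.00000000e+00,  0.00000000e+00,  0.00000000e+00,
         1.00000000e+00]])}
```

View pics/scene1.png

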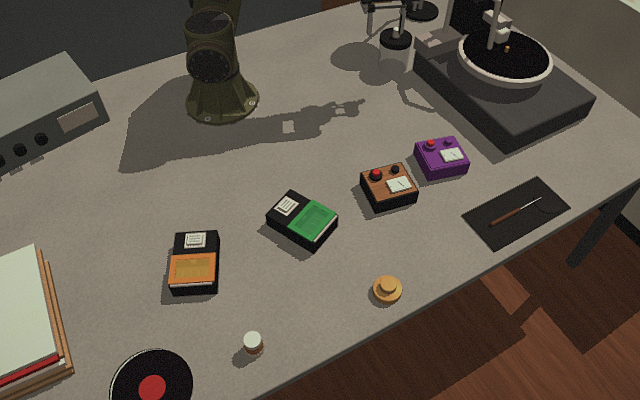

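View pics/top1.png

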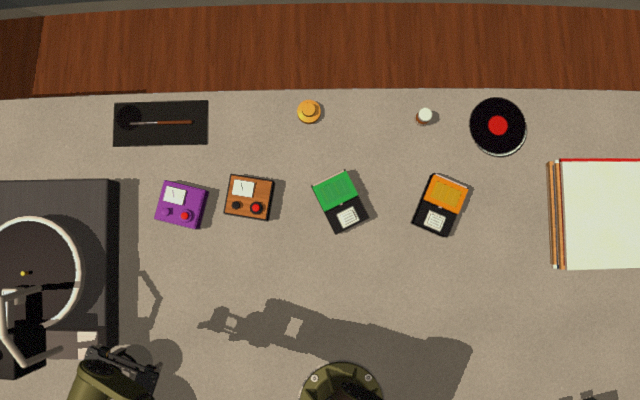

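The scene view shows the amber case with its white pad at about (195,240), and the green one at (287,206). In the top view they are at (435,220) and (347,217).

White patches that could be mistaken for the pad, in top-view pixels:
- amber case pad (435,220)
- green case pad (347,217)
- wood box meter (243,188)
- purple box meter (174,195)
- white cap (425,116)

I choose (435,220), the pad on the case with the amber lid. The yellow round thing at (308,111) is not a case.

```bash
cat > h.py <<'E'
import cv2,numpy as np
from cell import imaging
def cast(n,uv,z):
    c=imaging.get_calibration(n);T=c["world_from_camera"]
    u=cv2.undistortPoints(np.array(uv,float).reshape(-1,1,2),c["mtx"],c["dist"]).reshape(-1,2)
    d=np.c_[u,np.ones(len(u))]@T[:3,:3].T;o=T[:3,3]
    return o+d*((z-o[2])/d[:,2])[:,None]
E
python3 - <<'E'
from h import *
for n,(x0,y0,x1,y1) in {"top":(410,170,475,240),"scene":(165,228,222,300)}.items():
    p=np.load(f"{n}1.npz")["p"]; h=cv2.cvtColor(p,cv2.COLOR_RGB2HSV)
    box=np.zeros(h.shape[:2],np.uint8); box[y0:y1,x0:x1]=255
    for lab,lo,hi,z,ymax in(("pad",(0,0,140),(180,70,255),58,0),("lid",(8,130,90),(25,255,255),56,0)):
        m=cv2.inRange(h,lo,hi)&box
        # largest component near expected
        k,L,s,c=cv2.connectedComponentsWithStats(m)
        for i in range(1,k):
            if s[i,4]<40: continue
            mm=(L==i).astype(np.uint8)
            cn=max(cv2.findContours(mm,0,1)[0],key=cv2.contourArea)
            r=cv2.minAreaRect(cn)
            b=cast(n,cv2.boxPoints(r),z)
            cen=cast(n,[r[0]],z)[0]
            e1,e2=b[1]-b[0],b[2]-b[1]
            print(n,lab,s[i],np.round(r[0],1),cen.round(1),"sides",np.linalg.norm(e1).round(1),np.degrees(np.arctan2(e1[1],e1[0])).round(1),np.linalg.norm(e2).round(1),np.degrees(np.arctan2(e2[1],e2[0])).round(1), "centroid",cast(n,[c[i]],z)[0].round(1))
    cv2.imwrite(f"pics/crop_{n}.png",cv2.resize(p[y0-5:y1+5,x0-5:x1+5,::-1],None,fx=7,fy=7,interpolation=0))
a,b=(cv2.imread(f"pics/crop_{n}.png") for n in("top","scene"))
H=max(len(a),len(b)); f=lambda q:np.pad(q,((0,H-len(q)),(0,0),(0,0)))
o=np.hstack([f(a),f(b)]); s=min(1,800/o.shape[1],600/o.shape[0]); cv2.imwrite("pics/crop.png",cv2.resize(o,None,fx=s,fy=s))
E
```

```text
top pad [410 170  65  51 946] [442. 195.] [ 611.1 -300.    58. ] sides 188.9 -90.5 146.2 177.8 centroid [ 648.6 -277.3   58. ]
top pad [410 190  65  50 923] [442.  214.5] [ 554.6 -298.3   58. ] sides 188.2 -90.6 142.3 178.0 centroid [ 519.1 -325.5   58. ]
top pad [424 211  21  20 275] [434.3 220.5] [ 537.4 -275.2   58. ] sides 45.0 -24.8 51.4 -113.9 centroid [ 537.5 -275.    58. ]
top lid [ 423  174   46   41 1065] [445.5 194.1] [ 613.9 -310.9   56. ] sides 82.3 -24.7 113.9 -113.6 centroid [ 614.1 -310.9   56. ]
scene pad [165 228   9  40 138] [169.  247.5] [ 531.8 -342.8   58. ] sides 21.0 61.3 117.4 -18.3 centroid [ 517.5 -340.2   58. ]
scene pad [191 228  24   3  43] [202.5 229. ] [ 519.3 -248.7   58. ] sides 59.6 61.2 6.3 -21.2 centroid [ 517.7 -248.7   58. ]
scene pad [184 233  22  15 262] [194.5 240. ] [ 541.4 -278.4   58. ] sides 54.2 61.2 42.6 -20.6 centroid [ 540.7 -277.    58. ]
scene pad [211 256  11  44 126] [216.  277.5] [ 668.  -269.9   58. ] sides 24.7 61.3 117.1 -21.9 centroid [ 687.2 -269.9   58. ]
scene pad [170 282  42   4  71] [190.5 283.7] [ 654.7 -329.5   58. ] sides 97.4 66.6 5.0 -17.4 centroid [ 656.  -326.2   58. ]
scene lid [ 168  252   48   33 1329] [191.5 267.9] [ 613.4 -312.7   56. ] sides 121.5 65.7 82.7 -18.4 centroid [ 613.9 -311.5   56. ]
```

View pics/crop.png

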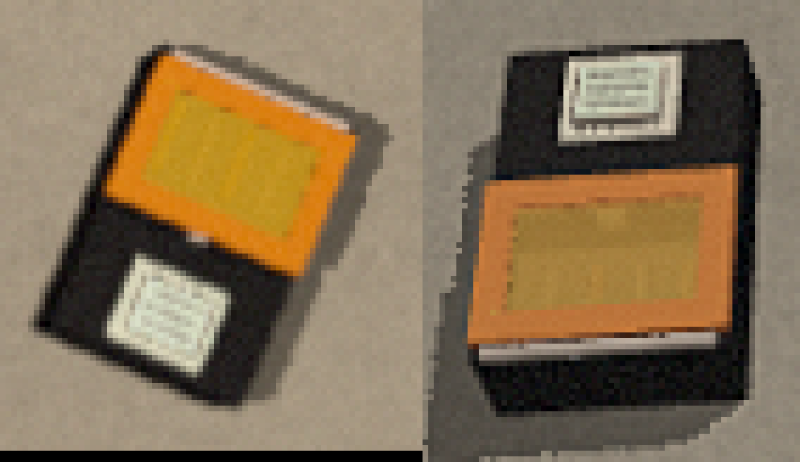

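The crop shows the amber lid with its white pad on the black deck. The pad centre is at top (434,220.5) and scene (194.5,240), which puts it at about (538,-275,58) mm. The lid lies at -25° from it, so I want tool x at about 65°. I start by shutting the jaws and crossing high above the scene.

```bash
python3 -m handwheel '[[[-30,0,-29,0,0,0,-1],[-60,0,-58,0,0,0,-1],[-90,0,-87,0,0,0,-1],[-120,0,-116,0,0,0,-1],[-145,0,-140,0,0,0,-1]]]' 30; python3 -m handwheel '[[[-29,0,-28,0,0,0,-1],[-58,0,-56,0,0,0,-1],[-87,0,-84,0,0,0,-1],[-116,0,-112,0,0,0,-1],[-145,0,-140,0,0,0,-1]]]'
python3 - <<'E'
from cell import read_state
import numpy as np
from scipy.spatial.transform import Rotation as R
s=read_state();Rm=R.from_euler('xyz',s['eef_rot'])
print(s['clock'],s['eef_pos'],s['eef_rot'],s['joints'],Rm.inv().apply(np.array([538,-275,120])-s['eef_pos']))
E
```

```text
clock: 0.52
eef_pos: [270.2, 330.3, 212.8]
eef_rot: [-1.571, 0.002, 1.222]
wrist_force: [0.2, -0.4, 0.2]
finger_gap: 64.3
clock: 0.93
eef_pos: [352.3, 144.3, 213.1]
eef_rot: [-1.571, 0.001, 1.222]
wrist_force: [2.2, 1.2, 0.2]
finger_gap: 30.5
0.9333 [352.33870976 144.28187955 213.09691748] [-1.57092275e+00  1.29272633e-03  1.22226844e+00] [ 2.93158905e-01 -8.87603026e-02  1.95157749e+00 -1.16014845e-03
  1.27944813e+00 -9.28775997e-01] [-330.54651516   93.56446429 -317.677726  ]
```

```bash
python3 -m handwheel '[[[-29,0,-28,0,0,0,-1],[-58,0,-56,0,0,0,-1],[-87,0,-84,0,0,0,-1],[-116,0,-112,0,0,0,-1],[-145,0,-140,0,0,0,-1]]]'; python3 -m handwheel '[[[-29,0,-28,0,0,0,-1],[-58,0,-56,0,0,0,-1],[-87,0,-84,0,0,0,-1],[-116,0,-112,0,0,0,-1],[-145,0,-140,0,0,0,-1]]]'
cat > st.py <<'E'
from cell import read_state
import numpy as np,sys
from scipy.spatial.transform import Rotation as R
s=read_state();Rm=R.from_euler('xyz',s['eef_rot'])
print(s['clock'],s['eef_pos'].round(1),np.degrees(s['eef_rot']).round(2),s['joints'].round(2),s['wrist_force'].round(1),s['finger_gap'].round(1),"tool delta",Rm.inv().apply(np.array([float(v) for v in sys.argv[1:4]])-s['eef_pos']).round(1))
E
python3 st.py 538 -275 120
```

```text
clock: 1.35
eef_pos: [434.6, -42.0, 213.3]
eef_rot: [-1.571, 0.001, 1.222]
wrist_force: [0.8, 1.3, -0.3]
finger_gap: 0.8
clock: 1.77
eef_pos: [516.9, -228.2, 213.0]
eef_rot: [-1.57, 0.001, 1.222]
wrist_force: [0.3, 0.8, 0.8]
finger_gap: 0.6Traceback (most recent call last):
  File "st.py", line 5, in <module>
    print(s['clock'],s['eef_pos'].round(1),np.degrees(s['eef_rot']).round(2),s['joints'].round(2),s['wrist_force'].round(1),s['finger_gap'].round(1),"tool delta",Rm.inv().apply(np.array([float(v) for v in sys.argv[1:4]])-s['eef_pos']).round(1))
                                                                                                                            ^^^^^^^^^^^^^^^^^^^^^
AttributeError: 'float' object has no attribute 'round'
```

```bash
sed -i "s/s\['finger_gap'\].round(1)/s['finger_gap']/" st.py; python3 -m handwheel '[[[-18,20,-18,0,2,0,-1],[-37,40,-36,0,4,0,-1],[-37,70,-36,0,5,0,-1],[-37,100,-36,0,5,0,-1],[-37,113,-36,0,5,0,-1]]]'; python3 -m handwheel '[[[0,0,0,0,0,0,-1]]]'; python3 st.py 538 -275 66
python3 - <<'E'
from h import *
for n,(x0,y0,x1,y1) in {"top":(390,150,490,250),"scene":(150,180,250,300)}.items():
    p,d=imaging.camera(n); cv2.imwrite(f"pics/c2{n}.png",cv2.resize(p[y0:y1,x0:x1,::-1],(380,456)))
cv2.imwrite("pics/c2.png",np.hstack([cv2.imread(f"pics/c2{n}.png") for n in("top","scene")]))
E
```

```text
clock: 2.18
eef_pos: [536.3, -274.9, 95.4]
eef_rot: [-1.565, 0.001, 1.134]
wrist_force: [-0.2, -0.5, -0.3]
finger_gap: 0.4
clock: 2.27
eef_pos: [535.1, -274.3, 92.2]
eef_rot: [-1.56, 0.0, 1.133]
wrist_force: [-0.1, 1.0, 0.4]
finger_gap: 0.5
2.2667 [ 535.1 -274.3   92.2] [-8.937e+01  1.000e-02  6.493e+01] [-0.53  0.54  1.48 -0.    1.13 -1.67] [-0.1  1.   0.4] 0.45506259186273723 tool delta [ 0.6 26.2 -3.2]
```

View pics/c2.png

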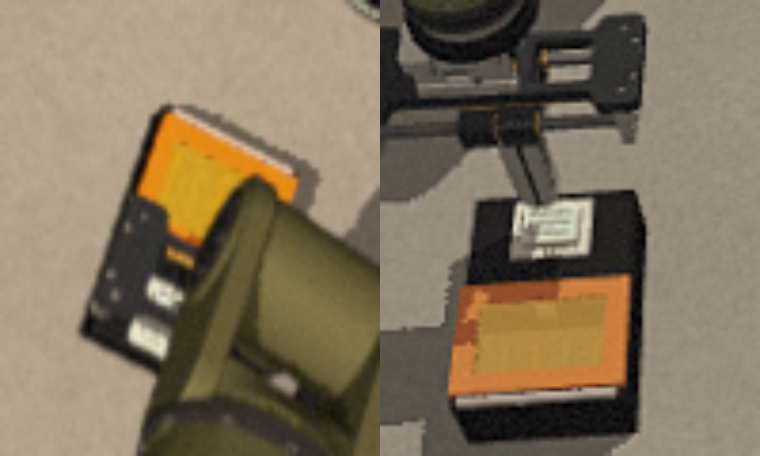

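The scene crop shows the shut fingertips directly over the pad at about (545,205), with the lid clear. The gripper's long side lies along the case's y. Next I descend slowly.

```bash
python3 -m handwheel '[[[0.5,5,-3,-0.6,0,0,-1],[0.5,10,-3,-0.6,0,0,-1],[0.5,15,-3,-0.6,0,0,-1],[0.5,18,-3,-0.6,0,0,-1],[0.5,18,-3,-0.6,0,0,-1]]]';  python3 st.py 538 -275 61
```

```text
clock: 2.78
eef_pos: [538.6, -275.3, 76.4]
eef_rot: [-1.573, 0.0, 1.134]
wrist_force: [-0.2, -0.6, -0.3]
finger_gap: 0.7
2.7833 [ 538.6 -275.3   76.4] [-9.012e+01  2.000e-02  6.495e+01] [-0.53  0.56  1.49 -0.    1.09 -1.67] [-0.2 -0.6 -0.3] 0.6662588472319539 tool delta [ 0.1 15.4  0.7]
```

```bash
python3 -m handwheel '[[[0,3,0.5,0,0,0,-1],[0,6,0.5,0,0,0,-1],[0,9,0.5,0,0,0,-1],[0,11,0.5,0,0,0,-1],[0,11,0.5,0,0,0,-1]]]';  python3 st.py 538 -275 61
```

```text
clock: 3.2
eef_pos: [538.1, -275.1, 65.1]
eef_rot: [-1.573, 0.0, 1.134]
wrist_force: [-1.0, -0.4, 1.5]
finger_gap: 0.6
3.2 [ 538.1 -275.1   65.1] [-9.010e+01  2.000e-02  6.495e+01] [-0.53  0.57  1.5  -0.    1.07 -1.67] [-1.  -0.4  1.5] 0.5640416480483446 tool delta [0.1 4.1 0.2]
```

Contact at a tip height of about 57. I press about 5 mm more.

```bash
python3 -m handwheel '[[[0,1.5,0,0,0,0,-1],[0,3,0,0,0,0,-1],[0,4,0,0,0,0,-1],[0,4.5,0,0,0,0,-1],[0,4.5,0,0,0,0,-1]]]';  python3 st.py 538 -275 61
python3 - <<'E'
from h import *
p,d=imaging.camera("scene"); cv2.imwrite("pics/s3.png",cv2.resize(p[170:310,140:260,::-1],None,fx=4,fy=4))
E
```

```text
clock: 3.62
eef_pos: [538.2, -275.1, 60.7]
eef_rot: [-1.573, 0.0, 1.134]
wrist_force: [-2.0, 0.4, 3.8]
finger_gap: 0.4
3.6167 [ 538.2 -275.1   60.7] [-9.011e+01  2.000e-02  6.495e+01] [-0.53  0.58  1.5  -0.    1.06 -1.67] [-2.   0.4  3.8] 0.3539388916064304 tool delta [ 0.  -0.3  0.2]
```

View pics/s3.png

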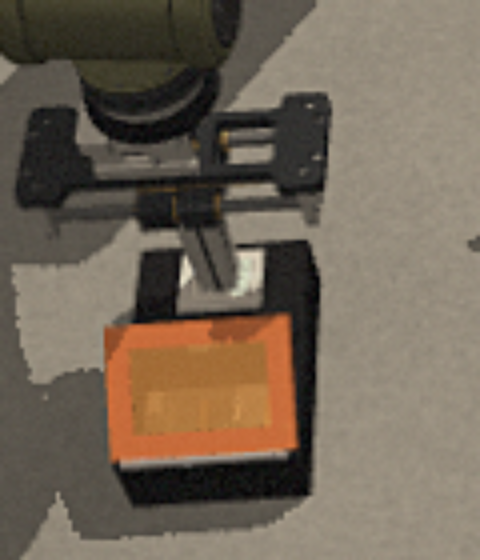

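The lid is freed and rising: its free edge has lifted to about y=325 in the crop. I hold still while it swings.

```bash
for i in 1 2 3; do python3 -m handwheel '[[[0,0,0,0,0,0,-1],[0,0,0,0,0,0,-1],[0,0,0,0,0,0,-1],[0,0,0,0,0,0,-1],[0,0,0,0,0,0,-1]]]'; done
python3 - <<'E'
from h import *
p,d=imaging.camera("scene"); cv2.imwrite("pics/s4.png",cv2.resize(p[170:310,140:260,::-1],None,fx=4,fy=4))
E
```

```text
clock: 4.08
eef_pos: [538.1, -275.1, 60.7]
eef_rot: [-1.573, 0.0, 1.134]
wrist_force: [-0.6, 0.6, 4.0]
finger_gap: 0.2
clock: 4.5
eef_pos: [538.2, -275.1, 60.7]
eef_rot: [-1.573, 0.0, 1.134]
wrist_force: [-1.7, 1.5, 3.5]
finger_gap: 0.2
clock: 4.92
eef_pos: [538.2, -275.1, 60.7]
eef_rot: [-1.573, 0.0, 1.134]
wrist_force: [-1.1, 0.8, 4.6]
finger_gap: 0.6
```

View pics/s4.png

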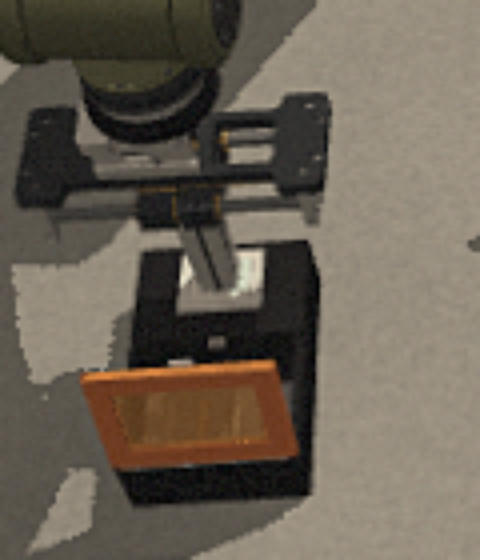

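The lid is well up, with its free edge at about y=370 in the crop. I hold a little longer to see whether it has reached its stop.

```bash
for i in 1 2; do python3 -m handwheel '[[[0,0,0,0,0,0,-1],[0,0,0,0,0,0,-1],[0,0,0,0,0,0,-1],[0,0,0,0,0,0,-1],[0,0,0,0,0,0,-1]]]' | grep -v eef; done
python3 - <<'E'
from h import *
p,d=imaging.camera("scene"); cv2.imwrite("pics/s5.png",cv2.resize(p[170:310,140:260,::-1],None,fx=4,fy=4))
c=imaging.get_calibration("scene");T=c["world_from_camera"]
h=cv2.cvtColor(p,cv2.COLOR_RGB2HSV);m=cv2.inRange(h,(5,130,60),(25,255,255));m[:, :155]=0;m[:,225:]=0;m[:240]=0;m[300:]=0
v,u=np.nonzero((cv2.erode(m,np.ones((2,2)))>0)&(d>0))
n=cv2.undistortPoints(np.c_[u,v].astype(float).reshape(-1,1,2),c["mtx"],c["dist"]).reshape(-1,2)
P=(np.c_[n,np.ones(len(n))]*d[v,u][:,None])@T[:3,:3].T+T[:3,3]
ok=P[:,2]>55
q=P[ok]-np.median(P[ok],0);
for _ in range(3):
    w=np.linalg.svd(q-q.mean(0),full_matrices=0)[2][2]; r=(q-q.mean(0))@w; q=q[abs(r)<max(3,1.5*np.std(r))]
print(len(q),w,"tilt",np.arccos(abs(w[2])),"z max",np.percentile(P[:,2],98))
E
```

```text
clock: 5.38
wrist_force: [-1.9, 0.9, 4.1]
finger_gap: 0.3
clock: 5.8
wrist_force: [-2.0, 0.5, 3.9]
finger_gap: -0.1
1022 [-0.90155944  0.39711325 -0.17173129] tilt 1.398209528309077 z max 131.22765521578353
```

View pics/s5.png

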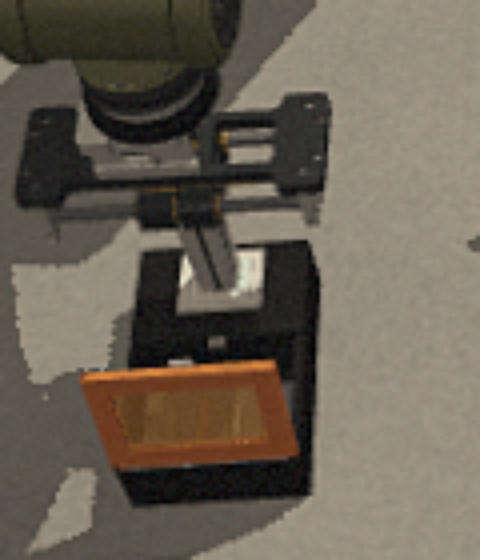

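The lid is unchanged between the two pictures, and the depth gives a tilt of 1.398 rad, so it stands at its stop. I retreat straight up, then back.

```bash
python3 -m handwheel '[[[0,-8,0,0,0,0,-1],[0,-25,0,0,0,0,-1],[0,-50,0,0,0,0,-1],[0,-80,0,0,0,0,-1],[0,-110,0,0,0,0,-1]]]'; python3 -m handwheel '[[[0,-10,15,0,0,0,-1],[0,-20,35,0,0,0,-1],[0,-20,50,0,0,0,-1],[0,-20,50,0,0,0,-1],[0,-20,50,0,0,0,-1]]]';python3 -m handwheel '[[[0,0,0,0,0,0,-1],[0,0,0,0,0,0,-1],[0,0,0,0,0,0,-1],[0,0,0,0,0,0,-1]]]'
python3 - <<'E'
from h import *
p,d=imaging.camera("scene"); cv2.imwrite("pics/s6.png",p[:,:,::-1])
E
```

```text
clock: 6.27
eef_pos: [537.7, -274.8, 171.9]
eef_rot: [-1.572, 0.0, 1.134]
wrist_force: [-0.4, -0.3, 0.0]
finger_gap: 0.4
clock: 6.68
eef_pos: [492.4, -253.7, 192.5]
eef_rot: [-1.573, 0.0, 1.133]
wrist_force: [-0.3, -0.3, 0.7]
finger_gap: 0.9
clock: 7.02
eef_pos: [492.6, -253.8, 192.1]
eef_rot: [-1.572, 0.0, 1.133]
wrist_force: [0.1, -0.1, -0.6]
finger_gap: 0.6
```

View pics/s6.png

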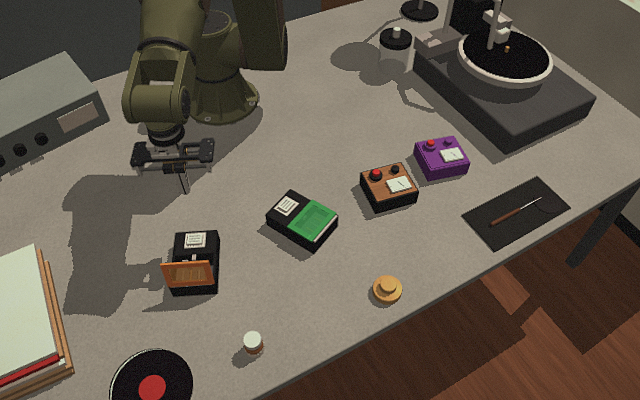

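The amber lid stands open at (188,272) and the gripper is clear at (180,165). The green case at (302,220) is shut, and the boxes look untouched.

```bash
python3 -c "
from cell import order
print(order.sign_off())"
```

```text
the job is handed in; nothing more can be done
None
```

The amber case is open and the job is handed in, at about 7.1 s of the 26 s allowed; the sign-off gave no verdict. I pressed its white pad about 4–5 mm with the shut fingertips, at about 4 N. I held still while the lid swung up by itself, then lifted clear.

- **Amber lid:** depth measured it at 1.398 rad, with its free edge at about 131 mm. It looked the same in the picture before and still stood open after I backed off.
- **Green case and control box:** by eye in the last picture, the green lid is shut. The control box looks untouched, and I never moved near its red button; I did not measure either one.
- **Robot:** after lifting clear, the wrist force was about 0 N.

No check failed. The two cameras put the pad about 3–4 mm apart, so I aimed between them.

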